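Unpack the leaning reagent bottle

ROBOT

A 6-joint arm with a two-finger parallel gripper is mounted at the origin on the work surface. World frame = base frame: x ahead of the robot, y to its left, z up, the work surface at z = 0. Lengths are in mm, angles in rad, forces in N, time in s.
With the tool pointing down it reaches from about 325 to 850 mm from the base axis. Payload 4.4 kg.
Tool frame: the origin (TCP) lies at the very end of the fingers, on their centre line; the grasp point (between the pads) lies 19 mm behind it; z points along the fingers, y is the direction in which the jaws open and shut (so a half turn about z gives the same grasp; the last joint's range is limited). The gripper opens to 94 mm and grips with 3 to 60 N. Pads are 16 mm wide; open, the fingers measure 119 mm over their backs; the gripper's body (75 mm by 177 mm) begins 78 mm behind the grasp point.
Start: joints at [-1.419, 0.207, 1.542, -0, 1.393, -0.15], TCP at [170.9, -549.018, 205.447] pointing down, gripper open.
Joint ranges: [-2.73, 2.73], [-0.86, 2.22], [0.23, 2.46], [-1.11, 4.25], [0.08, 2.63], [-2.82, 2.82]. Speed limits (rad/s): [2.79, 2.79, 3.14, 3.14, 3.14, 3.14].

INTERFACE

Orientations are given as a unit quaternion [w, x, y, z].
In Python, from station import r, cams gives the robot as it stands.
- The arm moves only by the shell command python3 -m crank 'ROWS' [OPENING] [FORCE]. ROWS is JSON, one flat list of numbers, 4 for each row, row after row: the shift along the tool's x, y, z in m, then the turn about the tool's z in degrees. A call has exactly 8 rows; each row is the pose to reach, as a shift and turn from the pose commanded when the call began, along the tool's axes at that moment; what a row does not reach only later rows make up. A row lasts 1/8 s, in which the tool goes at most 62.5 mm and 10.7 degrees, less where a joint would pass 70% of its speed; a pose out of reach is approached as far as the arm can. A call with a gripper value outside its range is refused whole. OPENING is the closure, from 0 (fully open) to 1 (shut), set as the call begins (- or left out, the last holds). The fingers move at their own pace and stop on an object; FORCE is the grip in N (left out, the last holds). Time passes only in rows, so rows that repeat a pose let the fingers close, or fill a call up. It gives the time, the measured TCP pose, the force and the opening at its end, in the units of the state.
- r.sense(): the state, without advancing time (a new reading comes with each control period).
- cams.read_camera(name): name is "scene" or "top" or "wrist"; returns the picture (480x640x3 uint8, blue, green, red); there is no depth.
- cams.camera_params(name): a dict with "mtx" (3x3 intrinsics, pixels), "k1" (the pictures are not rectified: a ray, as slopes to the right and down, at radius r is drawn at 1 + k1 r^2 times it, then the intrinsics apply), "cam_to_world" (4x4, takes a point from camera to world coordinates); the wrist camera has in their place "hand_eye" (4x4, takes a point from camera to tool coordinates, whose origin is the TCP and whose axes are the flange's). Camera axes: x right, y down, z forward; pixel columns grow to the right and rows downward; lengths in mm; the calibration is good to about 2 mm. A picture is of the moment at which its call begins: read the wrist's pose just before it. camera_params takes no time and is no camera call.
- r.finish_job(): hands the job in, once; it reports no verdict.
Trained networks look in the newest picture that a camera, given by its name, has taken for a name from the list of things; names that differ only in an ending like _2 or _b are one class to them, and where a whole thing is asked for, a point or a joint stands for the part that bears it (a point fixed in the world has none). Each returns a list of dicts, best first, with "p" (0 to 1); they miss things now and then, are a little off and sometimes report something else, mostly with a low value. They report only what shows in the picture. A call takes as long as a camera call.
- cams.find_in(thing, camera): "position" ([x, y, z] in mm, in world coordinates, good to about 4 mm: the middle of the surface that is visible of it).
- cams.regions_of(thing, camera): "mask" (480x640 bool, what is visible of it).
The state is a dict: "time_s": time; "joints": joint angles; "qvel": joint speeds; "tau": joint torques, N m; "ee_pos": TCP position; "tcp_rot": TCP orientation; "ft_force": force on the tool from outside, world axes, zero at the start; "torque": the same for the moment, N m; "width": opening from 0.0 (shut) to 1.0 (fully open).
Only numpy, scipy, OpenCV 4.12 (cv2) and the standard library are available. Lean on these libraries where they do the work, as an engineer would, in place of code of your own. Each camera call takes 0.05 s, during which the arm holds its last target. There are 200 camera calls.

TASK

Fold both long flaps of the shipping carton right back, well past upright, so that the contents are exposed. Then lift out the brown reagent bottle that has tipped over inside and stand it upright in the spill tray, setting it down gently because it is glass. Leave the flaps open, and leave the small jar in the carton and the other things on the bench where they are.

Things in the scene. Friction and masses are not known exactly. Their poses are not given: they have to be found in the camera images.
- carton: Open-topped brown corrugated shipping carton, fixed to the bench: outside 260 (its x) x 210 (its y) x 132 mm high, walls and floor 5 mm. Origin at the centre of its underside, z up; turned about the vertical by up to 0.35 rad from the world axes. Its two short end flaps are already folded out and hang down outside the x ends, reaching about 23 mm beyond them.
- partition (a point): Crossing of the low cardboard partition fixed in the carton, at its top, 58 mm above the bench at the carton's x = 42.5 mm, y = 0. Panels: two across (5 mm thick, at x = -42.5 and +42.5 mm) and one lengthwise (4 mm, y = 0) make 3 x 2 cells. All cells at x below +40 mm are empty, though the bottle's cap leans out over them as far as about x = +20 mm.
- flap_left (a joint): Angle of the long flap hinged on the carton's +y top edge. 0 = closed (level, over the opening); grows as it swings up and outward: 1.57 upright, 3.14 level outside, stop at 3.7. Starts 0.2 to 0.5 rad ajar. 254 mm long, 83 mm hinge to free edge, 4 mm thick, 25 g; the stiff crease (0.025 N m friction, no spring) keeps it where it is left.
- flap_right (a joint): The same for the mirror-image flap hinged on the carton's -y top edge. With both flaps closed 39 mm would remain between their free edges. Pushing a nearly closed flap's edge level towards its hinge jams it: a fingertip must reach under it and lift.
- flap_left_hinge (a point): Middle of the left flap's hinge line (parallel to the carton's x), at y = +102.5 mm, z = 132 mm in the carton's frame.
- flap_right_hinge (a point): Middle of the right flap's hinge line, at y = -102.5 mm, z = 132 mm in the carton's frame.
- flap_left_edge (a point): Middle of the left flap's free edge.
- flap_right_edge (a point): Middle of the right flap's free edge.
- bottle: Small brown glass reagent bottle, paper label, black screw cap, about 210 g, loose. Body 50 mm diameter up to 72 mm from the foot, shoulder to 88, neck 25 mm diameter to 97, cap 28 mm diameter from 97 to 122 mm. Origin at the centre of its foot, z along its axis to the cap. Starts tipped about 35 degrees in one of the two end cells at the carton's +x end.
- bottle_cap (a point): On the bottle's axis at mid-cap, 110 mm from its foot. At the start the foot is at the carton's +x end, the body rests on the partition and the cap points up and towards the carton's -x; the cap's highest point is about 126 mm above the bench, just under the flaps.
- tray: Dark brown spill tray, fixed: 200 (x) x 150 (y) mm outside, rim 18 mm high, 4 mm walls, floor top 4 mm above the bench. Origin at the centre of its underside.
- jar: Bystander: small white plastic jar with grey lid, 38 mm diameter, 56 mm high, loose, standing in the carton's end cell beside the bottle's. Origin under its centre.
- burner: Bystander: gas burner with blue cartridge, 100 mm diameter, 194 mm high. Origin under its centre.
- tub: Bystander: white plastic tub, 80 mm diameter, 120 mm high. Origin under its centre.
- dish: Bystander: white porcelain evaporating dish, 84 mm diameter, 30 mm high. Origin under its centre.

How it is judged (in metres and radians):
On the way, in this order (a step that is already met when the one before it is completed fails the run):
1. both long flaps are folded back at least 20 degrees past upright while the bottle is still in the carton (value of joint each of flap_left, flap_right above 1.92 rad and z of bottle in the frame of carton below 0.05 m and horizontal distance between bottle and carton below 0.15 m), for 0.1 s.
2. the bottle's foot is lifted clear above the carton's rim (height (world z) of bottle above 0.132 m), for 0.05 s.
At the end, for the whole second after the job is handed in: Both long flaps are still at least 20 degrees past upright (joints above 1.92 rad); the bottle stands upright (within 6 degrees), at rest, with its foot flat on the tray's floor inside the rim; the jar still stands upright on the floor of its cell (value of joint each of flap_left, flap_right above 1.92 rad and angle between bottle's own z axis and vertical below 0.1 rad and z of bottle in the frame of tray between 0 and 0.01 m and x of bottle in the frame of tray between -0.08 and 0.08 m and y of bottle in the frame of tray between -0.055 and 0.055 m and linear speed of bottle below 0.02 m/s and z of jar in the frame of carton below 0.015 m and angle between jar's own z axis and vertical below 0.2 rad); the robot touches nothing.
It fails at once if a bystander (jar, burner, tub, dish) is moved more than 30 mm (distance of any of jar, burner, tub, dish from where it was at the start of the episode above 0.03 m).
It fails at once if the bottle is let fall: it moves faster than 0.25 m/s while the fingers do not touch it (contact force between bottle and the fingers below 0.05 N and linear speed of bottle above 0.25 m/s).
It fails at once if the bottle is banged down: it meets the tray with more than 40 N (contact force between bottle and tray above 40 N).
It also fails if it takes over 72 s, if anything falls off the work surface, if the arm or the gripper's body presses on something with over 40 N, if the wrist force passes 120 N, or if a joint passes its speed limit or range.

## Working session

There is one attempt and no reset: what is moved stays moved. The work goes in short steps, Python scripts to look and compute and a shell command to move; the robot and the scene stay as the last step left them, time stands still between calls to the robot, and variables do not carry over. Pictures are saved under pics/ and viewed, on a budget of 15 in all, crops included, one or two more only if the job needs it, and the job is handed in when it is done.

```bash
ls; mkdir -p pics; cat > h.py <<'E'
import numpy as np, cv2
from station import r, cams
np.set_printoptions(precision=3, suppress=True)
def params(name):
    p=cams.camera_params(name); return np.array(p["mtx"]),p["k1"],(np.array(p["cam_to_world"]) if "cam_to_world" in p else None)
def proj(P,name,T=None):
    K,k1,M=params(name); M=M if T is None else T
    c=(np.linalg.inv(M)@np.c_[np.atleast_2d(P),np.ones(len(np.atleast_2d(P)))].T)[:3]
    s=c[:2]/c[2]; s=s*(1+k1*(s**2).sum(0)); return (K[:2,:2]@s+K[:2,2:]).T
def ray(uv,name,T=None):
    K,k1,M=params(name); M=M if T is None else T
    d=np.linalg.inv(K)@np.r_[uv,1]; s=d[:2].copy()
    for _ in range(20): s=d[:2]/(1+k1*(s@s))
    return M[:3,3],M[:3,:3]@np.r_[s,1]
def onplane(uv,z,name,T=None):
    o,d=ray(uv,name,T); return o+d*(z-o[2])/d[2]
E
python3 - <<'E'
from h import *
s=r.sense(); print(s)
for n in("top","scene"):
    im=cams.read_camera(n); cv2.imwrite(f"pics/{n}0.png",im); print(n,cams.camera_params(n))
    for t in ["carton","partition","flap_left","flap_right","flap_left_hinge","flap_right_hinge","flap_left_edge","flap_right_edge","bottle","bottle_cap","tray","jar","burner","tub","dish"]:
        try: print(t,[(np.round(d["position"]).tolist(),round(d["p"],2)) for d in cams.find_in(t,n)[:2]])
        except Exception as e: print(t,e)
E
```

```text
pics
{'time_s': 0.0, 'joints': array([-1.419,  0.207,  1.543, -0.   ,  1.393, -0.151]), 'qvel': array([-0.   , -0.   , -0.001, -0.001,  0.001, -0.   ]), 'tau': array([  0.   , -37.088, -28.141,   0.07 ,   0.036,  -0.   ]), 'ee_pos': array([ 170.776, -548.211,  204.297]), 'tcp_rot': array([-0.001,  0.989,  0.15 , -0.   ]), 'ft_force': array([-0.148, -0.211, -0.022]), 'torque': array([ 0.019,  0.036, -0.018]), 'width': 1.0006074719339773}
top {'mtx': array([[434.036,   0.   , 323.341],
       [  0.   , 434.036, 230.662],
       [  0.   ,   0.   ,   1.   ]]), 'k1': -0.06713526241219915, 'cam_to_world': array([[ -0.017,  -0.989,   0.147, 518.617],
       [ -1.   ,   0.018,   0.008, -12.418],
       [ -0.01 ,  -0.147,  -0.989, 928.837],
       [  0.   ,   0.   ,   0.   ,   1.   ]])}
carton [([512.0, 182.0, 141.0], 0.77)]
partition [([511.0, 180.0, 138.0], 0.88)]
flap_left [([533.0, 236.0, 145.0], 0.86)]
flap_right [([491.0, 122.0, 146.0], 0.75)]
flap_left_hinge [([531.0, 240.0, 142.0], 0.73)]
flap_right_hinge [([491.0, 120.0, 142.0], 0.59), ([518.0, -228.0, 7.0], 0.55)]
flap_left_edge [([
[... 656 characters left out ...]
0.373],
       [   0.015,   -0.645,   -0.764,  891.977],
       [   0.   ,    0.   ,    0.   ,    1.   ]])}
carton [([540.0, 220.0, 126.0], 0.84), ([496.0, 128.0, 144.0], 0.75)]
partition [([538.0, 219.0, 130.0], 0.94)]
flap_left [([541.0, 241.0, 146.0], 0.67)]
flap_right [([498.0, 128.0, 146.0], 0.76)]
flap_left_hinge [([538.0, 242.0, 141.0], 0.81)]
flap_right_hinge [([496.0, 127.0, 144.0], 0.9)]
flap_left_edge [([536.0, 236.0, 142.0], 0.66)]
flap_right_edge [([498.0, 125.0, 145.0], 0.77)]
bottle []
bottle_cap []
tray [([526.0, -229.0, -1.0], 0.56)]
jar [([588.0, 108.0, 57.0], 0.67)]
burner [([781.0, -112.0, 74.0], 0.94)]
tub [([795.0, 21.0, 97.0], 0.74)]
dish [([773.0, 165.0, 14.0], 0.83)]
```

View pics/top0.png

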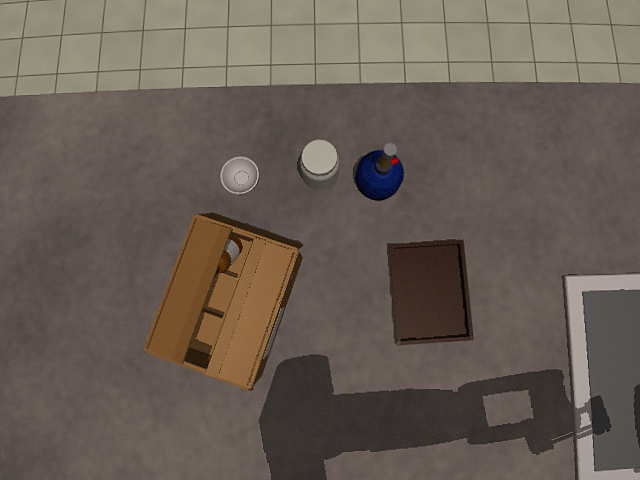

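View pics/scene0.png

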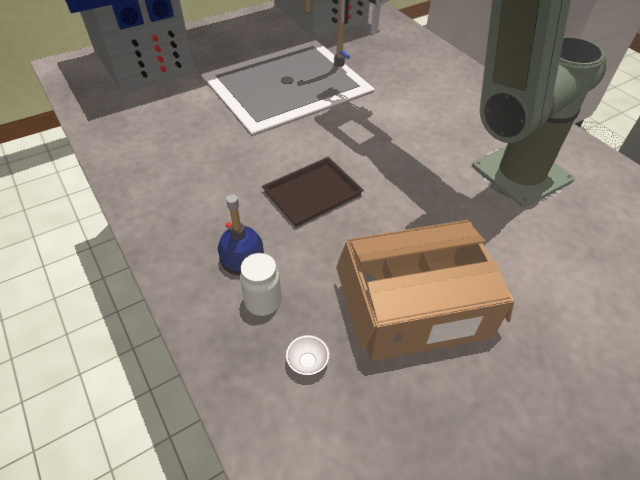

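The top view shows the carton's corners near (197,215), (300,247), (250,388) and (147,350). The bottle is at about (230,252), in the +x, +y (left) cell. The tray is at (430,290). The scene view agrees, with the left flap nearer the camera. Next I'll fit the carton pose and flap angles from the flap masks.

```bash
cat > fit.py <<'E'
from h import *
from scipy.optimize import least_squares
obs=[];polys={}
for n in("top","scene"):
    im=cams.read_camera(n)
    for t in("flap_left","flap_right"):
        m=cams.regions_of(t,n)[0]; c=max(cv2.findContours(m["mask"].astype(np.uint8),0,1)[0],key=cv2.contourArea)
        h=cv2.convexHull(c); q=cv2.approxPolyN(h,4,ensure_convex=True).reshape(-1,2).astype(float)
        print(n,t,m["p"],m["mask"].sum(),q.round().tolist()); obs.append((n,t,q))
def flap(p,t):
    x,y,yaw,a=p[0],p[1],p[2],p[3] if t=="flap_left" else p[4]
    s=1 if t=="flap_left" else -1
    pts=[]
    for e in(-127,127):
        pts+= [[e,s*102.5,134],[e,s*(102.5-83*np.cos(a)),134+83*np.sin(a)]]
    pts=np.array(pts);R=np.array([[np.cos(yaw),-np.sin(yaw),0],[np.sin(yaw),np.cos(yaw),0],[0,0,1]])
    return pts@R.T+[x,y,0]
def res(p):
    o=[]
    for n,t,q in obs:
        P=proj(flap(p,t),n); D=np.linalg.norm(P[:,None]-q[None],axis=2)
        o+=list(D.min(1))
    return np.array(o)
best=min((least_squares(res,[512,180,-.33,a,b],loss="soft_l1",x_scale=[10,10,.1,.1,.1],diff_step=1e-4) for a in(.25,.45) for b in(.25,.45)),key=lambda s:s.cost)
print(best.x,best.cost,best.fun)
im=cams.read_camera("top")
p=best.x
for t in("flap_left","flap_right"):
    for q in proj(flap(p,t),"top"): cv2.circle(im,tuple(int(v) for v in q.round()),1,(0,0,255),-1)
cr=cv2.resize(im[200:400,130:310],None,fx=3,fy=3,interpolation=cv2.INTER_CUBIC)
im=cams.read_camera("scene")
for t in("flap_left","flap_right"):
    for q in proj(flap(p,t),"scene"): cv2.circle(im,tuple(int(v) for v in q.round()),1,(0,0,255),-1)
c2=cv2.resize(im[210:370,330:520],None,fx=3,fy=3)[:,:]
o=np.zeros((600,800,3),np.uint8); a=cv2.resize(cr,(400,444)); b=cv2.resize(c2,(400,337)); o[:444,:400]=a;o[:337,400:]=b
cv2.imwrite("pics/fit0.png",o)
print(cams.regions_of("tray","top")[0]["p"])
m=cams.regions_of("tray","top")[0]["mask"].astype(np.uint8);(c,sz,an)=cv2.minAreaRect(max(cv2.findContours(m,0,1)[0],key=cv2.contourArea)); print("tray",onplane(c,12,"top"),sz,an)
E
python3 fit.py
```

```text
top flap_left 0.6 5940 [[232.0, 229.0], [184.0, 365.0], [143.0, 349.0], [193.0, 214.0]]
top flap_right 0.75 6706 [[298.0, 251.0], [250.0, 387.0], [204.0, 373.0], [253.0, 236.0]]
scene flap_left 0.64 5874 [[512.0, 301.0], [378.0, 326.0], [365.0, 281.0], [495.0, 260.0]]
scene flap_right 0.91 3293 [[489.0, 242.0], [361.0, 265.0], [348.0, 238.0], [466.0, 219.0]]Traceback (most recent call last):
  File "fit.py", line 24, in <module>
    best=min((least_squares(res,[512,180,-.33,a,b],loss="soft_l1",x_scale=[10,10,.1,.1,.1],diff_step=1e-4) for a in(.25,.45) for b in(.25,.45)),key=lambda s:s.cost)
  File "fit.py", line 24, in <genexpr>
    best=min((least_squares(res,[512,180,-.33,a,b],loss="soft_l1",x_scale=[10,10,.1,.1,.1],diff_step=1e-4) for a in(.25,.45) for b in(.25,.45)),key=lambda s:s.cost)
              ~~~~~~~~~~~~~^^^^^^^^^^^^^^^^^^^^^^^^^^^^^^^^^^^^^^^^^^^^^^^^^^^^^^^^^^^^^^^^^^^^^^^^^^^^^^^
    return func(*args, **kwargs)
    result = trf(vector_fun.fun, vector_fun.jac, x0, f0, J0, lb, ub, ftol, xtol,
                 gtol, max_nfev, x_scale, loss_function, tr_solver,
         
[... 999 characters left out ...]
ast_1d(self.fun(x, *self.args, **self.kwargs))
                      ~~~~~~~~^^^^^^^^^^^^^^^^^^^^^^^^^^^^^^
    return np.atleast_1d(self.fun(x))
                         ~~~~~~~~^^^
    return self.f(x, *self.args, **self.kwargs)
           ~~~~~~^^^^^^^^^^^^^^^^^^^^^^^^^^^^^^
  File "fit.py", line 21, in res
    P=proj(flap(p,t),n); D=np.linalg.norm(P[:,None]-q[None],axis=2)
  File "h.py", line 7, in proj
    K,k1,M=params(name); M=M if T is None else T
           ~~~~~~^^^^^^
  File "h.py", line 5, in params
    p=cams.camera_params(name); return np.array(p["mtx"]),p["k1"],(np.array(p["cam_to_world"]) if "cam_to_world" in p else None)
ValueError: time passes only in moves, steps and waits
```

```bash
sed -i 's/^def params/from functools import lru_cache\n@lru_cache\ndef params/' h.py; python3 fit.py
```

```text
top flap_left 0.74 5787 [[232.0, 230.0], [182.0, 365.0], [144.0, 347.0], [193.0, 216.0]]
top flap_right 0.73 6482 [[297.0, 252.0], [250.0, 385.0], [204.0, 373.0], [254.0, 237.0]]
scene flap_left 0.7 5988 [[513.0, 302.0], [377.0, 326.0], [366.0, 281.0], [495.0, 259.0]]
scene flap_right 0.61 3204 [[487.0, 242.0], [362.0, 264.0], [346.0, 237.0], [467.0, 220.0]]
[513.176 183.205  -0.347   0.225   0.238] 11.058340293191634 [0.269 0.858 1.114 1.042 1.61  0.273 0.467 0.451 2.446 0.996 2.123 1.042
 0.174 1.579 3.88  1.61 ]
0.81
tray [ 520.63  -228.902   12.   ] (101.51823425292969, 77.43649291992188) 85.86532592773438
```

View pics/fit0.png

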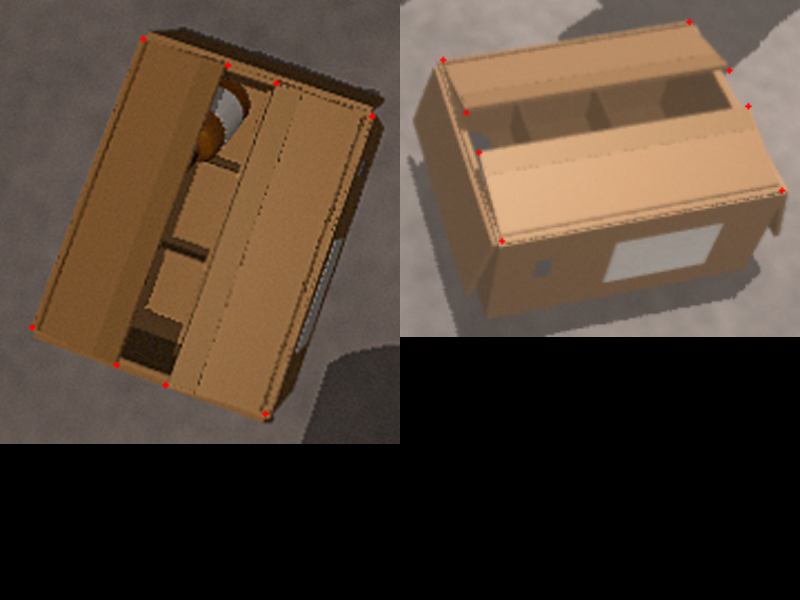

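The fit puts the carton at about (513,183) with yaw -0.347, and both flaps about 0.23 rad open. In the overlay the red corner dots sit on the flap corners, and the bottle lies in the +x, +y cell. My plan is to use the closed fingers as a rod with the jaw axis along carton x, enter the gap over the empty cells, and lift each flap along its arc.

```bash
cat > st.py <<'E'
from h import *
C=np.array([513.,183.,0]);yaw=-.347
ex=np.array([np.cos(yaw),np.sin(yaw),0]);ey=np.array([-np.sin(yaw),np.cos(yaw),0])
from scipy.spatial.transform import Rotation as Ro
def pose():
    s=r.sense();R=Ro.from_quat(s["tcp_rot"],scalar_first=True).as_matrix();return s,R
def show():
    s,R=pose();p=s["ee_pos"];d=p-C
    print("t %.2f"%s["time_s"],"tcp",p,"carton",np.array([d@ex,d@ey,p[2]]),"head_y_deg %.1f"%np.degrees(np.arctan2(R[1,1],R[0,1])),"F",np.array([s["ft_force"]@ex,s["ft_force"]@ey,s["ft_force"][2]]),"w %.3f"%s["width"],"j6 %.2f"%s["joints"][5])
def to(world):
    s,R=pose();return R.T@(np.asarray(world,float)-s["ee_pos"])
def cw(x,y,z): return C+ex*x+ey*y+np.array([0,0,z])
E
python3 -m crank '[0.0325,-0.0385,0,-6.6, 0.065,-0.077,0,-13.2, 0.0975,-0.1155,0,-19.8, 0.13,-0.154,0,-26.4, 0.1625,-0.1925,0,-33, 0.195,-0.231,0,-39.6, 0.2275,-0.2695,0,-46.2, 0.26,-0.308,0,-52.8]' 1 20
python3 -c "
from st import *
show();print(to(cw(-30,0,190)))"
```

```text
time_s: 3.4
ee_pos: [328.1, -176.3, 205.8]
tcp_rot: [0.001, 0.818, 0.576, 0.0]
ft_force: [0.7, -0.4, -1.1]
width: 0.188
t 3.40 tcp [ 328.098 -176.281  205.795] carton [ -51.698 -400.748  205.795] head_y_deg -19.7 F [ 0.795 -0.087 -1.12 ] w 0.188 j6 -0.38
[400.692  22.777  15.696]
```

```bash
python3 -m crank '[0.057,0.003,0,0, 0.114,0.006,0,0, 0.171,0.009,0,0, 0.228,0.012,0,0, 0.285,0.015,0,0, 0.342,0.018,0,0, 0.4,0.022,0,0, 0.4,0.022,0.02,0]' 1 20
python3 - <<'E'
from st import *
show();print(to(cw(-30,0,130)))
s,R=pose();im=cams.read_camera("wrist");p=cams.camera_params("wrist");print(p)
cv2.imwrite("pics/w1.png",im)
T=np.eye(4);T[:3,:3]=R;T[:3,3]=s["ee_pos"];T=T@np.array(p["hand_eye"]);np.save("T1.npy",T)
for t in["flap_left_edge","flap_right_edge","bottle_cap","partition"]: 
    for d in cams.find_in(t,"wrist")[:1]:
        q=np.array(d["position"])-C;print(t,q@ex,q@ey,q[2],d["p"])
E
```

```text
time_s: 4.4
ee_pos: [487.0, 194.8, 187.0]
tcp_rot: [0.001, 0.817, 0.576, 0.003]
ft_force: [0.3, -0.6, -0.6]
width: 0.007
t 4.40 tcp [487.04  194.806 186.995] carton [-28.427   2.274 186.995] head_y_deg -19.6 F [ 0.454 -0.453 -0.621] w 0.007 j6 0.56
[-2.466 -1.819 56.98 ]
{'mtx': array([[340.994,   0.   , 322.02 ],
       [  0.   , 340.994, 233.144],
       [  0.   ,   0.   ,   1.   ]]), 'k1': -0.05101466182193404, 'hand_eye': array([[   0.001,   -0.961,   -0.275,   80.161],
       [   1.   ,    0.   ,    0.001,    0.005],
       [  -0.001,   -0.275,    0.961, -179.234],
       [   0.   ,    0.   ,    0.   ,    1.   ]])}
flap_left_edge -4.720169430900338 60.39445339220809 147.5 0.94
flap_right_edge 39.421441071524924 -37.84957045785711 152.7 0.97
partition 5.946154956632858 28.84117267435063 145.5 0.85
```

View pics/w1.png

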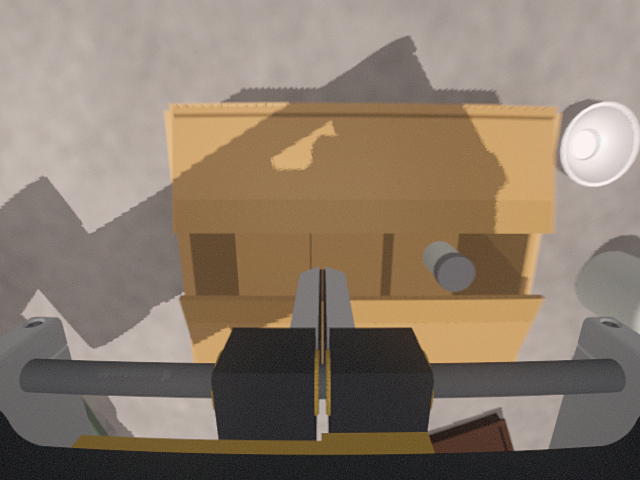

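The wrist view (image up = carton +y) shows the left flap's edge at row 233 and the right flap's edge at row 297, with the fingertips between them near (322,270). The jar's lid is at (455,270) in the right cell, and the bottle is hidden under the left flap. I'll intersect the edge rays with the flap arcs.

```bash
python3 - <<'E'
from st import *
from scipy.optimize import brentq
T=np.load("T1.npy")
for s,row in((1,233),(-1,297)):
    for col in(250,400):
        o,d=ray((col,row),"wrist",T);oc=[(o-C)@ex,(o-C)@ey,o[2]];dc=[d@ex,d@ey,d[2]]
        def f(a):
            y=s*(102.5-83*np.cos(a));z=133+83*np.sin(a);t=(z-oc[2])/dc[2];return oc[1]+t*dc[1]-y
        for a0,a1 in((.0,.4),(.4,.9)):
            if f(a0)*f(a1)<0:
                a=brentq(f,a0,a1);print(s,col,"a",a,"y",s*(102.5-83*np.cos(a)),"z",133+83*np.sin(a))
        print([round(f(a),1) for a in(0,.2,.3,.4,.5,.6)])
E
```

```text
[np.float64(-3.7), np.float64(-0.7), np.float64(-0.5), np.float64(-1.2), np.float64(-2.7), np.float64(-5.0)]
[np.float64(-3.3), np.float64(-0.4), np.float64(-0.1), np.float64(-0.8), np.float64(-2.3), np.float64(-4.7)]
-1 250 a 0.2837195716416305 y -22.81826796829658 z 156.23406078213208
[np.float64(-14.9), np.float64(-5.0), np.float64(1.0), np.float64(7.8), np.float64(15.1), np.float64(22.9)]
-1 400 a 0.2795322622576438 y -22.721678603045774 z 155.9002060052803
[np.float64(-14.6), np.float64(-4.7), np.float64(1.3), np.float64(8.0), np.float64(15.3), np.float64(23.2)]
```

```bash
python3 -m crank '[-0.002,-0.002,0.02,0, -0.002,-0.002,0.04,0, -0.002,-0.002,0.055,0, 0.002,-0.002,0.055,0, 0.006,-0.002,0.055,0, 0.010,-0.002,0.055,0, 0.010,-0.002,0.055,0, 0.010,-0.002,0.055,0]' 1 20
python3 -c "
from st import *
show()"
```

```text
time_s: 5.65
ee_pos: [486.2, 201.2, 130.7]
tcp_rot: [0.0, 0.819, 0.574, 0.0]
ft_force: [0.3, 0.4, -1.1]
width: 0.006
t 5.65 tcp [486.195 201.169 130.747] carton [-31.386   7.97  130.747] head_y_deg -19.9 F [ 0.173  0.479 -1.139] w 0.006 j6 0.58
```

```bash
python3 -m crank '[0.010,0,0,0, 0.014,0,-0.012,0, 0.021,0,-0.024,0, 0.029,0,-0.034,0, 0.038,0,-0.042,0, 0.049,0,-0.048,0, 0.062,0,-0.052,0, 0.088,0,-0.054,0]' 1 20
python3 - <<'E'
from st import *
show()
for n in("top",):
    im=cams.read_camera(n);cv2.imwrite("pics/t2.png",im[180:420,100:420])
E
```

```text
time_s: 6.65
ee_pos: [516.1, 284.7, 184.3]
tcp_rot: [-0.0, 0.819, 0.574, -0.0]
ft_force: [-0.1, -0.8, -0.4]
width: 0.008
t 6.65 tcp [516.106 284.697 184.312] carton [-31.664  96.692 184.312] head_y_deg -19.9 F [ 0.165 -0.842 -0.43 ] w 0.008 j6 0.71
```

View pics/t2.png

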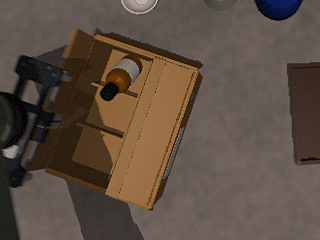

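The flap is now upright against the fingers, and the bottle shows in the left cell. I'll push it on over, outward and down.

```bash
python3 -m crank '[0.014,0,0,0, 0.028,0,0.0,0, 0.042,0,0.005,0, 0.055,0,0.012,0, 0.062,0,0.022,0, 0.066,0,0.032,0, 0.068,0,0.040,0, 0.068,0,0.042,0]' 1 20
python3 -c "
from st import *
show()"
python3 -m crank '[0,0,-0.03,0, -0.02,0,-0.06,0, -0.06,0,-0.06,0, -0.10,0,-0.06,0, -0.14,0,-0.05,0, -0.165,0,-0.04,0, -0.165,0,-0.02,0, -0.165,0,0.01,0]' 1 20
python3 - <<'E'
from st import *
show()
im=cams.read_camera("top");cv2.imwrite("pics/t3.png",im[180:420,100:420])
E
```

```text
time_s: 7.7
ee_pos: [538.6, 347.4, 141.4]
tcp_rot: [-0.0, 0.819, 0.574, -0.001]
ft_force: [0.3, -0.6, 0.6]
width: 0.003
t 7.70 tcp [538.585 347.358 141.363] carton [-31.835 163.263 141.363] head_y_deg -19.9 F [ 0.514 -0.43   0.612] w 0.003 j6 0.79
time_s: 8.7
ee_pos: [484.2, 192.1, 133.5]
tcp_rot: [0.001, 0.819, 0.574, 0.002]
ft_force: [0.7, -0.3, -0.1]
width: 0.004
t 8.70 tcp [484.197 192.102 133.512] carton [-30.182  -1.236 133.512] head_y_deg -20.0 F [ 0.78  -0.074 -0.104] w 0.004 j6 0.56
```

View pics/t3.png

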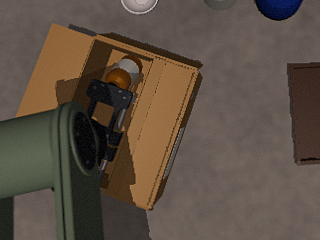

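The left flap lies level outside. Now the same for the right flap, mirrored.

```bash
python3 -m crank '[-0.017,0,0.003,0, -0.021,0,-0.009,0, -0.028,0,-0.021,0, -0.036,0,-0.031,0, -0.045,0,-0.039,0, -0.056,0,-0.045,0, -0.069,0,-0.049,0, -0.095,0,-0.051,0]' 1 20
python3 -c "
from st import *
show()"
python3 -m crank '[-0.014,0,0,0, -0.028,0,0.0,0, -0.042,0,0.005,0, -0.055,0,0.012,0, -0.062,0,0.022,0, -0.066,0,0.032,0, -0.068,0,0.040,0, -0.068,0,0.042,0]' 1 20
python3 -c "
from st import *
show()"
python3 -m crank '[0,0,-0.04,0, 0.0,0,-0.09,0, 0.0,0,-0.14,0, 0.0,0,-0.14,0, 0.0,0,-0.14,0, 0.0,0,-0.14,0, 0.0,0,-0.14,0, 0.0,0,-0.14,0]' 0.5 8
python3 - <<'E'
from st import *
show()
im=cams.read_camera("top");cv2.imwrite("pics/t4.png",cv2.resize(im[200:400,120:340],None,fx=3,fy=3,interpolation=cv2.INTER_CUBIC))
for t in["bottle","bottle_cap","flap_left","flap_right","jar","flap_left_edge","flap_right_edge"]:
  for n in("top",):
    for d in cams.find_in(t,n)[:1]:
        q=np.array(d["position"])-C;print(t,n,q@ex,q@ey,q[2],d["p"])
E
```

```text
time_s: 9.75
ee_pos: [450.1, 102.3, 183.3]
tcp_rot: [-0.0, 0.818, 0.575, -0.0]
ft_force: [-0.3, 0.3, -1.0]
width: 0.007
t 9.75 tcp [450.104 102.276 183.306] carton [-31.695 -97.302 183.306] head_y_deg -19.9 F [-0.34   0.166 -1.041] w 0.007 j6 0.38
time_s: 10.75
ee_pos: [426.8, 39.4, 140.5]
tcp_rot: [-0.001, 0.819, 0.574, -0.001]
ft_force: [0.2, -0.2, 0.1]
width: 0.006
t 10.75 tcp [426.838  39.426 140.523] carton [ -32.2   -164.319  140.523] head_y_deg -19.9 F [ 0.281 -0.061  0.083] w 0.006 j6 0.24
time_s: 11.75
ee_pos: [427.1, 39.3, 280.6]
tcp_rot: [-0.001, 0.819, 0.574, -0.001]
ft_force: [0.2, 0.0, -0.4]
width: 0.499
t 11.75 tcp [427.054  39.342 280.615] carton [ -31.969 -164.324  280.615] head_y_deg -19.9 F [ 0.225  0.097 -0.381] w 0.499 j6 0.24
bottle top 69.86445024816358 40.57793232191453 84.9 0.78
bottle_cap top 72.97812546141458 47.55253099613127 83.0 0.92
flap_left top -0.16732885214857873 141.90078224257692 140.0 0.86
flap_right top 70.27077901776974 43.27698714369757 84.3 0.66
jar top 80.97369603024936 -141.28351125025446 135.8 0.74
flap_left_edge top -2.4121525399478543 143.10940402406828 139.4 0.88
flap_right_edge top 78.13062622086794 -140.1848966413109 135.7 0.95
```

View pics/t4.png

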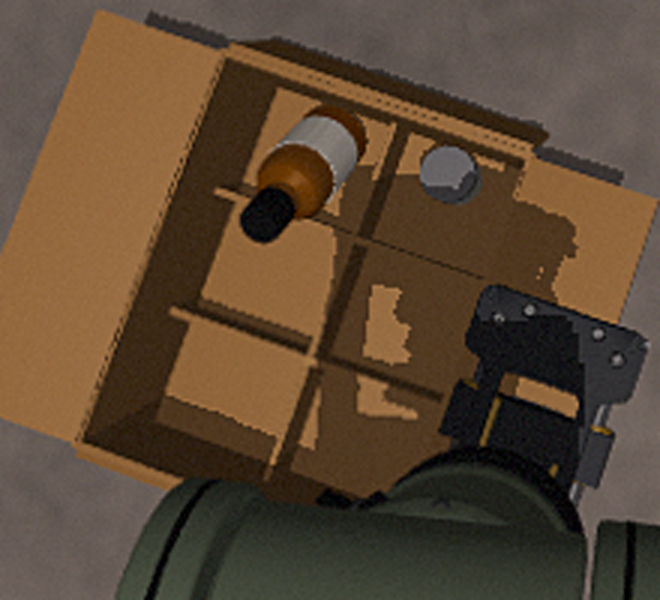

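Both flaps lie flat outside. The bottle's foot is at about (330,135) in the crop and its mid-cap at about (268,213), with the jar at (450,173). I'll compute the cap and axis position from these pixels and take a scene view as a cross-check.

```bash
python3 - <<'E'
from st import *
def c(u,v,z):
    q=onplane((120+u/3,200+v/3),z,"top")-C; return np.array([q@ex,q@ey,q[2]])
print("cap mid",c(268,213,109), "cap end",c(262,222,119),"shoulder/neck",c(285,190,93),"jar",c(450,173,56))
# pixel axis of bottle mask in both
for n in("top","scene"):
    cams.read_camera(n)
    ms=cams.regions_of("bottle",n)
    if not ms: print(n,"none");continue
    m=ms[0]["mask"];v,u=np.nonzero(m);print(n,ms[0]["p"],m.sum(),u.mean(),v.mean())
    P=np.c_[u,v].astype(np.float32);mu,ev=cv2.PCACompute(P,None);print(ev[0])
    np.save(n+"_mask.npy",m)
    for d in cams.find_in("bottle_cap",n)[:1]: q=np.array(d["position"])-C;print(q@ex,q@ey,q[2],d["p"])
# fit bottle: foot position x,y,tilt,azimuth with body silhouettes
from scipy.optimize import minimize
import os
prof=[(0,25),(72,25),(88,12.5),(97,12.5),(97.1,14),(122,14)]
def pts(p):
    x,y,ti,az=p;u=np.array([-np.sin(ti)*np.cos(az),np.sin(ti)*np.sin(az),np.cos(ti)])
    e1=np.cross(u,[0,1,0]);e1/=np.linalg.norm(e1);e2=np.cross(u,e1);f=np.array([x,y,5+25*np.sin(ti)])
    t=np.linspace(0,2*np.pi,24,endpoint=False)
    return [np.array([f+u*h+rr*(e1*np.cos(a)+e2*np.sin(a)) for a in t]) for h,rr in prof]
def world(P): return C+np.outer(P[:,0],ex)+np.outer(P[:,1],ey)+np.outer(P[:,2],[0,0,1])
def sil(p,n):
    im=np.zeros((480,640),np.uint8);R=[proj(world(q),n) for q in pts(p)]
    for a,b in zip(R,R[1:]): cv2.fillConvexPoly(im,cv2.convexHull((np.r_[a,b]*16).round().astype(np.int32)),1,shift=4)
    return im>0
M={n:np.load(n+"_mask.npy") for n in("top","scene") if os.path.exists(n+"_mask.npy")}
def cost(p,ns):
    c=0
    for n in ns:
        s=sil(p,n);c+=1-(s&M[n]).sum()/ (s|M[n]).sum()
    return c+ (p[2]-.61)**2*2
for ns in(["top"],list(M)):
    b=min((minimize(cost,[100,y,.61,az],args=(ns,),method="Nelder-Mead",options=dict(initial_simplex=np.array([[100,y,.61,az]]+[[100+10*(i==0),y+10*(i==1),.61+.1*(i==2),az+.2*(i==3)] for i in range(4)]))) for y in(35,50) for az in(0,.3,-.3)),key=lambda q:q.fun)
    p=b.x;u=np.array([-np.sin(p[2])*np.cos(p[3]),np.sin(p[2])*np.sin(p[3]),np.cos(p[2])]);f=np.array([p[0],p[1],5+25*np.sin(p[2])]);print(ns,p,b.fun,"cap",f+110*u)
E
```

```text
cap mid [ 41.012  45.203 109.   ] cap end [ 34.902  44.012 119.   ] shoulder/neck [57.911 44.435 93.   ] jar [104.437 -47.439  56.   ]
top 0.89 1140 220.77894736842106 256.6017543859649
[-0.643  0.766]
71.89133249633262 41.73627093909734 86.4 0.9
scene 0.71 3917 402.72657646157774 214.69823844779168
[ 0.991 -0.132]
67.100068490676 52.33880786325369 90.7 0.81
['top'] [102.129  47.883   0.589  -0.039] 0.02869918315338813 cap [ 41.057  45.505 110.349]
['top', 'scene'] [102.129  47.883   0.589  -0.039] 1.028699183153388 cap [ 41.057  45.505 110.349]
```

The fit is good, with a mask IoU of 0.97 in the top view: mid-cap at carton (41, 45.5, 110), tilt 34°, leaning along -x. The scene mask was a false hit, so I'm ignoring it. Now I'll turn the jaws along carton y and go above the cap.

```bash
python3 -m crank '[0.03,0.010,0,-10.6, 0.06,0.02,0,-21.2, 0.09,0.03,0,-31.8, 0.12,0.04,0,-42.4, 0.15,0.05,0,-53, 0.18,0.06,0,-63.6, 0.21,0.073,0,-74.2, 0.21,0.073,0.05,-84.8]' 0.45 8
python3 -c "
from st import *
show();print(to(cw(41,45.5,92)))"
```

```text
time_s: 13.45
ee_pos: [572.4, 214.3, 235.6]
tcp_rot: [0.005, 0.214, 0.977, 0.003]
ft_force: [0.4, -0.6, -0.9]
width: 0.551
t 13.45 tcp [572.386 214.317 235.593] carton [ 45.196  49.647 235.593] head_y_deg 65.3 F [ 0.618 -0.433 -0.907] w 0.551 j6 -0.92
[  5.153  -5.543 143.515]
```

```bash
python3 -m crank '[0,0,0.0,-5.2, 0,0,0.02,-5.2, 0,0,0.045,-5.2, 0,0,0.07,-5.2, 0,0,0.095,-5.2, 0,0,0.115,-5.2, 0,0,0.13,-5.2, 0,0,0.139,-5.2]' 0.45 8
python3 - <<'E'
from st import *
show()
s,R=pose();im=cams.read_camera("wrist");cv2.imwrite("pics/w5.png",im[100:420,120:520])
show()
E
```

```text
time_s: 14.45
ee_pos: [567.5, 211.9, 91.6]
tcp_rot: [-0.0, 0.173, 0.985, -0.0]
ft_force: [-0.3, -0.2, 0.2]
width: 0.55
t 14.45 tcp [567.47  211.888  91.624] carton [41.399 45.69  91.624] head_y_deg 70.1 F [-0.204 -0.258  0.22 ] w 0.550 j6 -1.01
t 14.50 tcp [566.839 211.702  90.679] carton [40.869 45.301 90.679] head_y_deg 70.1 F [ 0.155 -0.328 -1.141] w 0.547 j6 -1.01
```

View pics/w5.png

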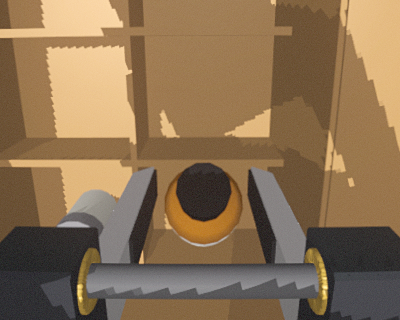

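The cap is centred between the fingers at about (204,190) in the crop. I'll close on it lightly, then swing the bottle upright inside its cell.

```bash
python3 -m crank '[0,0,0,0, 0,0,0,0, 0,0,0,0, 0,0,0,0, 0,0,0,0, 0,0,0,0, 0,0,0,0, 0,0,0,0]' 1 8
python3 -c "
from st import *
show()"
python3 -m crank '[-0.0095,0,-0.003,0, -0.020,0,-0.0057,0, -0.031,0,-0.0072,0, -0.0385,0,-0.0075,0, -0.046,0,-0.0067,0, -0.0485,0,-0.006,0, -0.051,0,-0.005,0, -0.051,0,-0.005,0]' 1 8
python3 - <<'E'
from st import *
show()
im=cams.read_camera("top");cv2.imwrite("pics/t6.png",cv2.resize(im[180:340,140:340],None,fx=3,fy=3,interpolation=cv2.INTER_CUBIC))
E
```

```text
time_s: 15.5
ee_pos: [568.0, 212.1, 93.0]
tcp_rot: [0.0, 0.173, 0.985, 0.0]
ft_force: [-0.5, 0.7, 4.6]
width: 0.286
t 15.50 tcp [567.963 212.113  93.013] carton [41.786 46.07  93.013] head_y_deg 70.1 F [-0.683  0.473  4.589] w 0.286 j6 -1.01
time_s: 16.5
ee_pos: [617.2, 194.2, 98.7]
tcp_rot: [0.002, 0.173, 0.985, 0.0]
ft_force: [-1.0, 0.4, 6.4]
width: 0.282
t 16.50 tcp [617.172 194.2    98.651] carton [94.154 45.959 98.651] head_y_deg 70.1 F [-1.049  0.097  6.384] w 0.282 j6 -1.05
```

View pics/t6.png

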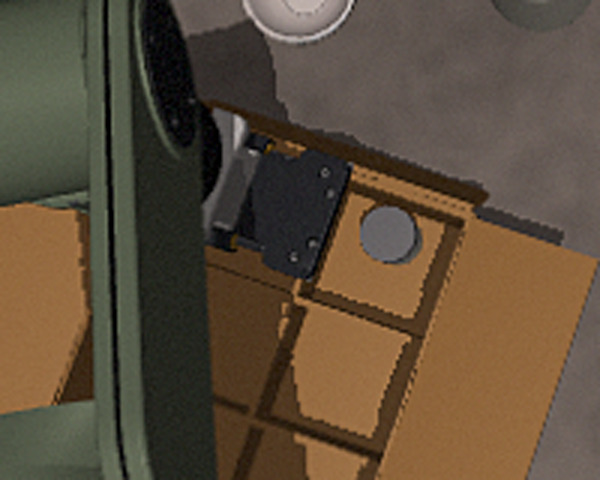

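The bottle is hidden under the gripper here, and the jar is undisturbed at (390,235). I'll grip harder, lift straight up, then check the bottle's tilt in the scene view.

```bash
python3 -m crank '[0,0,0,0, 0,0,0,0, 0,0,-0.01,0, 0,0,-0.03,0, 0,0,-0.055,0, 0,0,-0.08,0, 0,0,-0.11,0, 0,0,-0.14,0]' 1 20
python3 -m crank '[0,0,-0.02,0, 0,0,-0.03,0, 0,0,-0.03,0, 0,0,-0.03,0, 0,0,-0.03,0, 0,0,-0.03,0, 0,0,-0.03,0, 0,0,-0.03,0]' 1 20
python3 - <<'E'
from st import *
show()
im=cams.read_camera("scene");p=proj([r.sense()["ee_pos"]],"scene")[0];print(p)
u,v=[int(a) for a in p];u0=max(0,min(640-260,u-130));v0=max(0,min(480-240,v-100));print(u0,v0)
cv2.imwrite("pics/s7.png",cv2.resize(im[v0:v0+240,u0:u0+260],None,fx=2.5,fy=2.5,interpolation=cv2.INTER_CUBIC))
E
```

```text
time_s: 17.55
ee_pos: [615.5, 194.3, 239.0]
tcp_rot: [0.0, 0.173, 0.985, -0.0]
ft_force: [1.5, -0.0, -2.2]
width: 0.28
time_s: 18.55
ee_pos: [615.5, 194.5, 267.4]
tcp_rot: [-0.0, 0.173, 0.985, -0.0]
ft_force: [-0.3, 0.5, -2.2]
width: 0.279
t 18.55 tcp [615.535 194.519 267.392] carton [ 92.507  45.703 267.392] head_y_deg 70.1 F [-0.437  0.347 -2.231] w 0.279 j6 -1.05
[396.868 248.973]
266 148
```

View pics/s7.png

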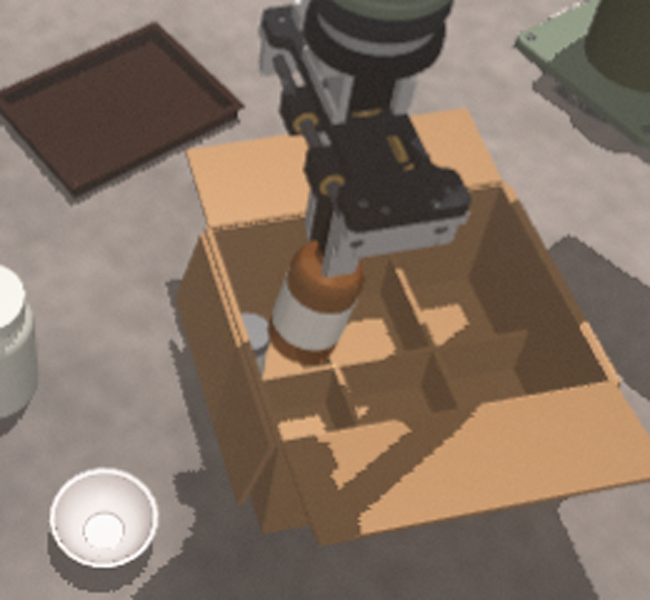

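The bottle is out of the carton, and both flaps and the jar look fine. Its axis runs from about (330,265) to (303,350) in the crop. I'll measure its tilt by fitting the body silhouette.

```bash
cat > tilt.py <<'E'
from st import *
from scipy.optimize import minimize
def run(n):
    s,R=pose();g=s["ee_pos"]-R[:,2]*19;jx=R[:,0];jy=R[:,1]
    cams.read_camera(n);ms=cams.regions_of("bottle",n)
    m=ms[0]["mask"];v,u=np.nonzero(m);print(n,ms[0]["p"],m.sum(),u.mean(),v.mean(),"expected",proj([g-[0,0,70]],n))
    prof=[(0,25),(72,25),(88,13)]
    def sil(p):
        t,h,dx,dy=p;a=np.cos(t)*np.array([0,0,1])+np.sin(t)*jx
        e1=np.cos(t)*jx-np.sin(t)*np.array([0,0,1]);c=g+dx*jx+dy*jy;th=np.linspace(0,2*np.pi,24,endpoint=False)
        im=np.zeros((480,640),np.uint8)
        Q=[proj(np.array([c+a*(z-h)+rr*(e1*np.cos(q)+jy*np.sin(q)) for q in th]),n) for z,rr in prof]
        for A,B in zip(Q,Q[1:]): cv2.fillConvexPoly(im,cv2.convexHull((np.r_[A,B]*16).round().astype(np.int32)),1,shift=4)
        return im>0
    f=lambda p:1-(sil(p)&m).sum()/(sil(p)|m).sum()+((p[1]-110)/60)**2*.3+(p[2]**2+p[3]**2)/20**2*.1
    b=min((minimize(f,[t,110,0,0],method="Nelder-Mead",options=dict(initial_simplex=[[t,110,0,0],[t+.15,110,0,0],[t,102,0,0],[t,110,4,0],[t,110,0,4]])) for t in(-.3,0,.3)),key=lambda q:q.fun)
    print("tilt(+ = cap toward tool x) deg %.1f h %.1f"%(np.degrees(b.x[0]),b.x[1]),b.x[2:],b.fun)
if __name__=="__main__":
    import sys;run(sys.argv[1])
E
python3 tilt.py scene; python3 -c "
from st import *
print(to([518,-229,267]))"
```

```text
scene 0.9 1132 389.9602473498233 270.68374558303884 expected [[393.017 267.738]]
tilt(+ = cap toward tool x) deg 2.7 h 110.5 [-0.434 -0.033] 0.19920024761621744
[ -52.482 -431.441    0.49 ]
```

Tilt is about 3° at most. I'll carry it to the tray smoothly in two calls.

```bash
python3 -m crank '[-0.001,-0.01,0,0, -0.003,-0.03,0,0, -0.007,-0.055,0,0, -0.011,-0.085,0,0, -0.015,-0.117,0,0, -0.019,-0.15,0,0, -0.023,-0.183,0,0, -0.027,-0.216,0,0]' 1 20
python3 -m crank '[-0.004,-0.033,0,0, -0.008,-0.066,0,0, -0.012,-0.099,0,0, -0.016,-0.13,0,0, -0.020,-0.16,0,0, -0.023,-0.19,0,0, -0.025,-0.207,0,0, -0.026,-0.215,0,0]' 1 20
python3 -m crank '[0,0,0.015,0, 0,0,0.035,0, 0,0,0.055,0, 0,0,0.075,0, 0,0,0.095,0, 0,0,0.11,0, 0,0,0.12,0, 0,0,0.125,0]' 1 20
python3 - <<'E'
from st import *
show()
E
python3 tilt.py scene; python3 tilt.py top
python3 - <<'E'
from h import *
cams.read_camera("top");m=cams.regions_of("tray","top")[0]["mask"]
E
```

```text
time_s: 19.7
ee_pos: [566.4, -20.1, 267.7]
tcp_rot: [0.0, 0.173, 0.985, -0.0]
ft_force: [0.2, -0.1, -1.9]
width: 0.282
time_s: 20.7
ee_pos: [517.9, -229.8, 267.5]
tcp_rot: [0.0, 0.174, 0.985, 0.0]
ft_force: [-0.1, -1.0, -2.2]
width: 0.28
time_s: 21.7
ee_pos: [518.6, -228.4, 141.8]
tcp_rot: [-0.0, 0.173, 0.985, 0.0]
ft_force: [-0.5, 0.1, -1.3]
width: 0.279
t 21.70 tcp [ 518.565 -228.36   141.793] carton [ 145.127 -384.949  141.793] head_y_deg 70.1 F [-0.523 -0.113 -1.337] w 0.279 j6 -1.79
scene 0.82 689 312.0507982583454 166.35849056603774 expected [[313.229 165.009]]
tilt(+ = cap toward tool x) deg 5.8 h 109.1 [3.503 1.844] 0.13957888804514623
top 0.49 6328 147.7659608091024 274.8898546144121 expected [[440.492 292.719]]
tilt(+ = cap toward tool x) deg -17.2 h 110.0 [0. 0.] 1.0
```

Now the slow approach.

```bash
python3 -m crank '[0,0,0.008,0, 0,0,0.016,0, 0,0,0.024,0, 0,0,0.029,0, 0,0,0.032,0, 0,0,0.034,0, 0,0,0.036,0, 0,0,0.037,0]' 1 14
python3 -m crank '[0,0,0.001,0, 0,0,0.002,0, 0,0,0.003,0, 0,0,0.004,0, 0,0,0.005,0, 0,0,0.006,0, 0,0,0.007,0, 0,0,0.007,0]' 1 10
python3 -c "
from st import *
show()"
```

```text
time_s: 23.0
ee_pos: [518.7, -228.8, 105.5]
tcp_rot: [0.0, 0.173, 0.985, -0.0]
ft_force: [0.3, -0.6, -1.5]
width: 0.288
time_s: 24.0
ee_pos: [518.5, -228.7, 98.3]
tcp_rot: [-0.0, 0.173, 0.985, 0.0]
ft_force: [-0.1, -0.6, -1.6]
width: 0.281
t 24.00 tcp [ 518.525 -228.678   98.296] carton [ 145.199 -385.262   98.296] head_y_deg 70.1 F [ 0.122 -0.565 -1.555] w 0.281 j6 -1.79
```

```bash
python3 -m crank '[0,0,0.0005,0, 0,0,0.001,0, 0,0,0.0015,0, 0,0,0.002,0, 0,0,0.0025,0, 0,0,0.003,0, 0,0,0.003,0, 0,0,0.003,0]' 1 8
python3 -c "
from st import *
show()"
```

```text
time_s: 25.0
ee_pos: [520.2, -229.7, 97.4]
tcp_rot: [0.002, 0.173, 0.985, -0.001]
ft_force: [0.2, 0.8, 6.5]
width: 0.284
t 25.00 tcp [ 520.238 -229.712   97.376] carton [ 147.161 -385.651   97.376] head_y_deg 70.1 F [-0.058  0.81   6.471] w 0.284 j6 -1.79
```

It has touched down, pressing with about 8 N. I'll relax the grip to 3 N so the foot can settle flat, then check before letting go.

```bash
python3 -m crank '[0,0,0,0, 0,0,0,0, 0,0,0,0, 0,0,0,0, 0,0,0,0, 0,0,0,0, 0,0,0,0, 0,0,0,0]' 1 3
python3 - <<'E'
from st import *
show()
im=cams.read_camera("scene");o=cv2.resize(im[80:230,240:400],None,fx=4,fy=4,interpolation=cv2.INTER_CUBIC);cv2.imwrite("pics/s8.png",o)
p=np.array([520,-230,0]);print((proj([p+[0,0,76],p+[0,0,4]],"scene")-[240,80])*4)
E
python3 tilt.py scene
```

```text
time_s: 26.0
ee_pos: [520.2, -229.8, 97.1]
tcp_rot: [0.002, 0.173, 0.985, -0.001]
ft_force: [1.8, -0.1, 4.8]
width: 0.285
t 26.00 tcp [ 520.217 -229.752   97.129] carton [ 147.155 -385.696   97.129] head_y_deg 70.1 F [1.735 0.484 4.758] w 0.285 j6 -1.79
[[289.566 357.629]
 [289.666 442.04 ]]
scene 0.77 634 312.12145110410097 180.50157728706625 expected [[312.422 178.479]]
tilt(+ = cap toward tool x) deg 5.1 h 110.0 [4.173 4.401] 0.14504882438164868
```

View pics/s8.png

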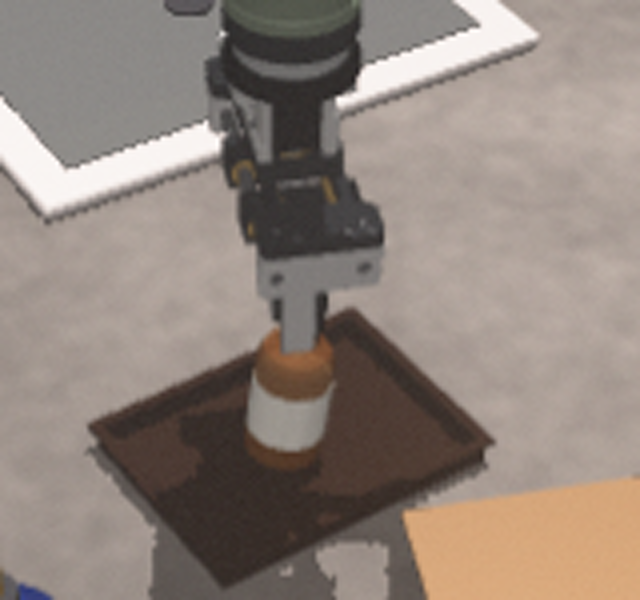

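The bottle leans about 5° towards tool +x (top at (297,360), foot at (285,450)), so it is standing on the foot's edge. I'll ease the cap back about 9 mm with the light grip to bring the foot flat.

```bash
python3 -m crank '[-0.0015,0,0.000,0, -0.003,0,0.0,0, -0.0045,0,0.0005,0, -0.006,0,0.0005,0, -0.0075,0,0.001,0, -0.009,0,0.001,0, -0.010,0,0.001,0, -0.010,0,0.001,0]' 1 4
python3 -c "
from st import *
show()"; python3 tilt.py scene
```

```text
time_s: 27.15
ee_pos: [528.6, -232.6, 95.0]
tcp_rot: [0.001, 0.173, 0.985, -0.0]
ft_force: [1.3, -0.2, 4.8]
width: 0.287
t 27.15 tcp [ 528.625 -232.562   94.964] carton [ 156.017 -385.479   94.964] head_y_deg 70.1 F [1.285 0.237 4.84 ] w 0.287 j6 -1.79
scene 0.48 3721 401.8226283257189 214.9209889814566 expected [[308.967 179.643]]
tilt(+ = cap toward tool x) deg -17.2 h 110.0 [0. 0.] 1.0
```

TCP z dropped by 2 mm, as expected for righting (that mask was a false hit). I'll open slightly, so the fingers still guard the cap, and look.

```bash
python3 -m crank '[0,0,0,0, 0,0,0,0, 0,0,0,0, 0,0,0,0, 0,0,0,0, 0,0,0,0, 0,0,0,0, 0,0,0,0]' 0.55 3
python3 - <<'E'
from st import *
show()
im=cams.read_camera("scene");o=cv2.resize(im[80:230,240:400],None,fx=4,fy=4,interpolation=cv2.INTER_CUBIC);cv2.imwrite("pics/s9.png",o)
E

```

```text
time_s: 28.25
ee_pos: [528.0, -232.2, 94.5]
tcp_rot: [0.0, 0.173, 0.985, -0.0]
ft_force: [-0.3, -0.7, -0.3]
width: 0.452
t 28.25 tcp [ 528.032 -232.173   94.491] carton [ 155.327 -385.315   94.491] head_y_deg 70.1 F [-0.021 -0.793 -0.278] w 0.452 j6 -1.79
```

View pics/s9.png

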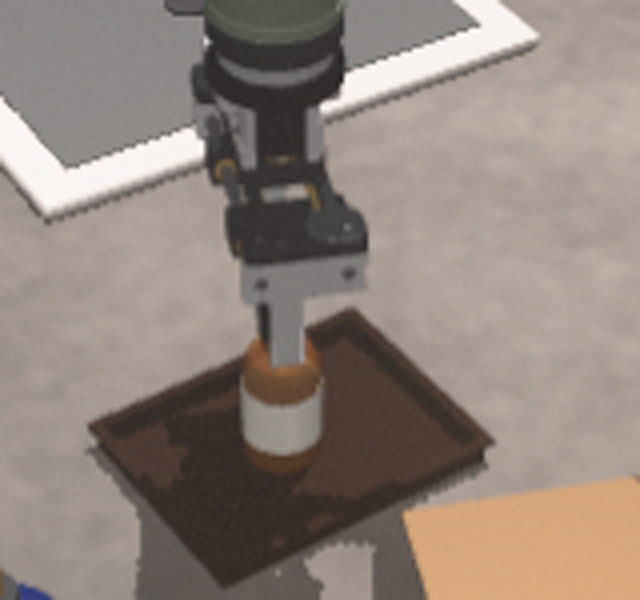

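The bottle now stands upright (label edges vertical, foot at (283,450)) inside the tray, and nothing is touching it. I'll withdraw straight up and make a final check.

```bash
python3 -m crank '[0,0,-0.01,0, 0,0,-0.03,0, 0,0,-0.06,0, 0,0,-0.1,0, 0,0,-0.14,0, 0,0,-0.16,0, 0,0,-0.16,0, 0,0,-0.16,0]' 0.5 3
python3 - <<'E'
from st import *
show()
o=np.zeros((480,800,3),np.uint8)
im=cams.read_camera("scene");print([ (np.round(d["position"]),round(d["p"],2)) for d in cams.find_in("bottle","scene")])
o[:,:640]=im;c=cv2.resize(im[110:230,250:370],(320,320),interpolation=cv2.INTER_CUBIC);o[160:,480:]=c
cv2.imwrite("pics/f.png",o)
E
```

```text
time_s: 29.3
ee_pos: [527.5, -231.8, 253.5]
tcp_rot: [-0.001, 0.173, 0.985, 0.0]
ft_force: [-0.4, -0.5, -1.0]
width: 0.497
t 29.30 tcp [ 527.462 -231.802  253.535] carton [ 154.665 -385.16   253.535] head_y_deg 70.1 F [-0.182 -0.637 -1.049] w 0.497 j6 -1.79
[(array([ 536., -217.,   67.]), 0.9)]
```

View pics/f.png

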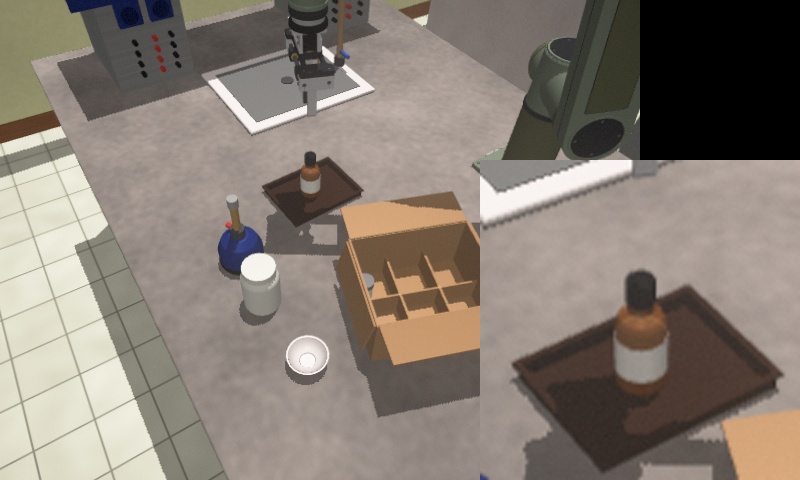

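The bottle stands upright in the middle of the tray. Both flaps lie open, and the jar and the other bystanders are where they were, with the gripper clear. I'm handing in.

```bash
python3 -c "
from station import r
print(r.finish_job())"
```

```text
the job is handed in; nothing more can be done
None
```

The job is handed in at about 29 s of the 72 s allowed. Both long flaps are folded back, and the brown bottle stands upright near the middle of the spill tray. The hand-in gives no verdict.

- **Flaps:** I lifted each one along its arc with the closed fingertips and pressed it down until it lay about level outside.
- **Bottle:** I gripped it by the cap, swung it upright in its cell, lifted it out and lowered it slowly onto the tray. Touchdown pressed with about 8 N by the wrist sensor.
- **Lean on landing:** it touched down leaning about 5°, so I eased the cap back about 10 mm with a light grip. TCP height then dropped 2 mm and the bottle looked vertical.

**Last checks:** in the final scene picture the bottle is upright in the tray, both flaps are open, and the gripper is clear and holding nothing. The jar, burner, tub and dish look unmoved.

**What disagreed or wasn't measured:**
- After the correction, the network's bottle mask was a false hit. The final uprightness is therefore judged by eye from the picture, and only the 5° lean before it was measured by fit.
- I checked the flaps and bystanders by eye at the end and did not remeasure their positions.

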